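# Show the underside of the red-lidded spice jar

### The job

Stocktaking in the pantry: turn the spice carousel one click so that the red-lidded jar comes round to the gap in the wire guard, then draw that jar up out of its socket and lay it over onto its side in the air, so that the date under its base can be read. Finish while still holding it there in the gripper, level and still, at least 20 cm above the counter and touching nothing else, with the carousel left clicked in its new place; the other jars stay in their sockets and the bowl and canister stay where they are.

Things in the scene. Friction and masses are not known exactly. Their poses are not given: they have to be found in the camera images.
- rack: round spice rack fixed to the counter, its gap roughly towards the robot: brown wooden base disc 324 mm across, 12 mm thick; origin at the centre of its underside on the counter, z up, -x towards the gap in the wire guard. On it turns the white carousel
- rack_disc (a point): centre of the upper face of the white carousel disc, 30 mm above the counter, on the rack's axis (does not turn). The disc is 284 mm across and carries six light wooden socket rings, 60 degrees apart, centres 110 mm from the axis, 30 mm deep, 47 mm inside and 55 mm outside diameter
- rack_hoop (a point): centre of the dark wire guard hoop, on the rack's axis 138 mm above the counter: 6 mm wire bent to 110 mm radius, 7 mm over the jar lids, held by three posts 154 mm from the axis at the rack's +x, +y and -y. It keeps the jars in, except at its only gap, 76 degrees wide, centred on the rack's -x, marked by an orange patch on the base's edge
- rack_gap (a point): fixed point in the middle of the gap, where the underside of a jar sits when its socket is clicked to the gap: 110 mm from the rack's axis along the rack's -x, 30 mm above the counter. The socket here is empty at the start
- carousel (a joint): angle of the carousel, rad, positive counter-clockwise seen from above; 0 at the start. It clicks (weak sprung detents, a 0.2 N m twist is plenty) at -1.047, 0 and +1.047 and has end stops at -1.25 and +1.25. It stays where it is left between clicks, and pulls in only within about 0.05 rad of a click
- carousel_grip (a point): grip point of the carousel's black handle: a bar 60 mm long, 12 mm thick, 24 mm high (126 to 150 mm above the counter) across the carousel's axis; this point lies on the axis, 140 mm above the counter. The bar lies along this point's x axis, which turns with the carousel and equals the rack's x axis at the start
- jar_red: the wanted jar, red lid: cylinder 44 mm across, 98 mm high (lid: top 18 mm), 90 to 180 g; origin at the centre of its underside, z axis along the jar towards the lid. At the start it stands in a socket 60 degrees round from the gap, on one side or the other, its underside 30 mm above the counter, the hoop over it
- jar_red_mid (a point): the middle of the red-lidded jar, on its axis, 49 mm from its underside; axes as the jar's
- jar_green: same jar with green lid (like all, a loose fit that may lean a few degrees in its ring), in the socket on the other side of the gap; stays in its socket. Origin at the centre of its underside
- jar_yellow: same jar with yellow lid, in the socket opposite the gap; stays in its socket. Origin at the centre of its underside
- bowl: dark wooden bowl, 110 mm across, 50 mm high, loose on the counter to the left of the rack; origin at the centre of its underside
- canister: white ceramic canister with wooden cap, 80 mm across, 110 mm high, loose on the counter to the right of the rack; origin at the centre of its underside
There are look-alikes about, which are no part of the job. Several things have the shape of the bowl; the one meant has the colours described above.

How it is judged:
By the outcome, as a careful person would: the job done as asked, in the order asked, and still so for the second after the job is handed in, while the arm keeps its last pose, push and grip.
It also fails if it takes over 56 s, if anything falls off the work surface, if the arm or the gripper's body presses on something with over 40 N, if the wrist force passes 120 N, or if a joint passes its speed limit or range.

### The arm

A 6-joint arm with a two-finger parallel gripper is mounted at the origin on the work surface. World frame = base frame: x ahead of the robot, y to its left, z up, the work surface at z = 0. Lengths are in mm, angles in rad, forces in N, time in s.
With the tool pointing down it reaches from about 350 to 875 mm from the base axis. Payload 4.2 kg.
Tool frame: the origin (TCP) lies at the centre of the arm's flange, where the gripper is bolted on; the fingertips stand 182 mm ahead of it and the grasp point (between the pads) lies 164 mm ahead of it; z points along the fingers, y is the line along which they close (so a half turn about z gives the same grasp; the last joint's range is limited). The gripper opens to 87 mm and grips with 3 to 60 N. Pads are 19 mm wide; open, the fingers measure 117 mm over their backs; the gripper's body (75 mm by 190 mm) begins 51 mm behind the grasp point.
Start: joints at [0.259, 0.385, 0.008, 0, -1.194, -0.259], TCP at [624.98, 0.025, 404.75] pointing down, gripper open.
Joint ranges: [-3.14, 3.14], [-1.21, 2.06], [-1.07, 1.41], [-3.16, 2.05], [-2.99, -0.16], [-3.1, 3.1]. Speed limits (rad/s): [2.79, 2.79, 3.14, 3.14, 3.14, 3.14].

### API

Orientations are given as a unit quaternion [x, y, z, w].
In Python, from workcell import status, cams, workorder gives the robot as it stands.
- The arm moves only by the tool play_rows, never from a script. Its argument "commands" is a list of rows, each a list of 3 entries, a list of its own where there are three numbers: the shift along the tool's x, y, z in mm, then the turn, a rotation vector about the tool's x, y, z in rad, then the closure, from -1 (fully open) to 1 (shut), so that 0 is half open. In form: [[[dx, dy, dz], [rx, ry, rz], claw], ...]. A call has 1 to 5 rows; each row is the pose to reach, as a shift and turn from the pose commanded when the call began, along the tool's axes at that moment; what a row does not reach only later rows make up. A row lasts 1/10 s, in which the tool goes at most 50 mm and 8.59 degrees, less where a joint would pass 70% of its speed; a pose out of reach is approached as far as the arm can. A call with a gripper value outside its range is refused whole. The fingers move at their own pace and stop on an object; "force" is the grip in N (left out, the last holds). Time passes only in rows, so rows that repeat a pose let the fingers close. It gives the time, the measured TCP pose, the force, the opening and the grip force at its end, in the units of the state.
- status.get_obs(): the state, without advancing time (a new reading comes with each control period).
- cams.get_image(name): name is "scene" or "side" or "wrist"; returns a dict with "pixels" (400x640x3 uint8, red, green, blue), "fx", "fy", "cx", "cy" (pixels), "extrinsics" (4x4, takes a point from world to camera coordinates). Camera axes: x right, y down, z forward; pixel columns grow to the right and rows downward; lengths in mm; the calibration is good to about 2 mm. A picture is of the moment at which its call begins. There is no depth.
- workorder.close_job(): hands the job in; it is judged then, once.
The state is a dict: "time": time; "joint_pos": joint angles; "qd": joint speeds; "joint_efforts": joint torques, N m; "tcp_pos": TCP position; "eef_rot": TCP orientation; "ft_force": force on the tool from outside, world axes, zero at the start; "moment": the same for the moment, N m; "grip_width": finger opening in mm; "gripper_force": force on a finger pad.
Only numpy, scipy, OpenCV 4.12 (cv2) and the standard library are available. Lean on these libraries where they do the work, as an engineer would, in place of code of your own. Each camera call takes 0.05 s, during which the arm holds its last target. There are 200 camera calls.

## Working session

There is one attempt and no reset: what is moved stays moved. The work goes in short steps, Python scripts to look and compute and a tool call to move; the robot and the scene stay as the last step left them, time stands still between calls to the robot, and variables do not carry over. Pictures are saved under pics/ and viewed, at most 10 in all, crops included, and the job is handed in when it is done.

Besides the shell and the picture viewer there is one more tool, called after "Call:" in YAML: its name, and indented under it one key for each argument. play_rows: Moves the arm, as the interface text tells. Its arguments: {"type":"object","properties":{"commands":{"type":"array","items":{"type":"array"}},"force":{"type":"number"}},"required":["commands"]}

```bash
mkdir -p pics; ls
python3 - <<'E'
from workcell import status,cams
import cv2,numpy as np,pickle
o=status.get_obs();print({k:np.round(v,3) for k,v in o.items()})
ims=[cams.get_image(n) for n in("scene","side")]
pickle.dump(ims,open("ims0.pkl","wb"))
for n,i in zip(("scene","side"),ims):
    print(n,i["fx"],i["fy"],i["cx"],i["cy"],np.round(i["extrinsics"],3).tolist())
    cv2.imwrite(f"pics/{n}0.png",i["pixels"][:,:,::-1])
E
```

```text
pics
{'time': np.float64(0.0), 'joint_pos': array([ 2.590e-01,  3.860e-01,  7.000e-03, -1.000e-03, -1.194e+00,
       -2.590e-01]), 'qd': array([-0.   , -0.001, -0.001,  0.   ,  0.   , -0.001]), 'joint_efforts': array([ 1.0000e-03, -3.9066e+01,  1.8740e+01,  4.2200e+00,  1.1000e-02,
       -0.0000e+00]), 'tcp_pos': array([6.24814e+02, 3.00000e-02, 4.03673e+02]), 'eef_rot': array([-0.707,  0.707,  0.001, -0.001]), 'ft_force': array([ 0.34 ,  0.634, -0.194]), 'moment': array([-0.014, -0.016, -0.007]), 'gripper_force': np.float64(0.0), 'grip_width': np.float64(87.067)}
scene 363.17597673147765 363.17597673147765 314.8418176605233 196.64457460084876 [[-0.723, 0.691, 0.018, 425.453], [0.396, 0.435, -0.809, -142.703], [-0.566, -0.578, -0.588, 1634.378], [0.0, 0.0, 0.0, 1.0]]
side 377.29102649802917 377.29102649802917 318.7099084984801 194.92839496309549 [[0.715, -0.699, -0.01, -404.489], [-0.492, -0.492, -0.718, 355.762], [0.497, 0.519, -0.696, 871.647], [0.0, 0.0, 0.0, 1.0]]
```

View pics/scene0.png

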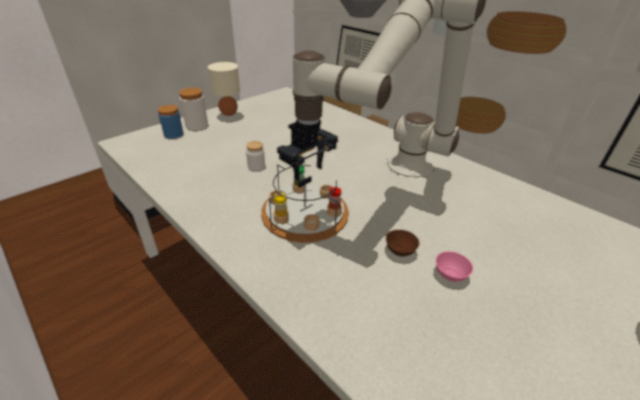

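View pics/side0.png

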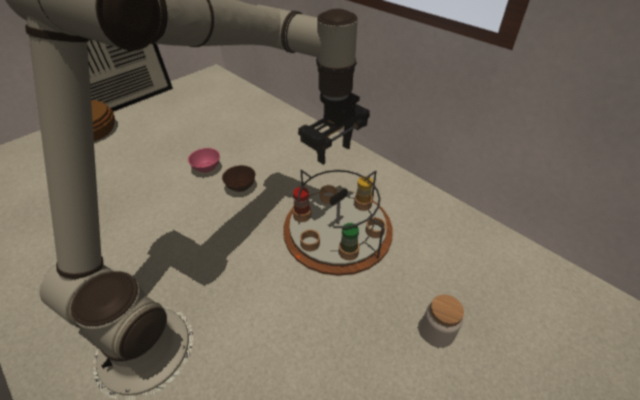

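The side view shows the rack centred near (338,230), with the red lid at (301,195), green at (349,231), yellow at (365,185), the empty gap socket at (310,240) and the handle at (339,196). The dark bowl is at (239,179); the pink bowl at (204,160) is a look-alike. The white canister with the wooden cap is at (443,320). The only red lid on the rack is at (301,195), next to the empty gap socket. I'll confirm that in a crop.

```bash
cat > h.py <<'E'
import numpy as np,cv2,pickle
def proj(im,P):
    P=np.atleast_2d(P);E=np.array(im["extrinsics"]);c=P@E[:3,:3].T+E[:3,3]
    return np.c_[im["fx"]*c[:,0]/c[:,2]+im["cx"],im["fy"]*c[:,1]/c[:,2]+im["cy"]]
def ray(im,uv,z):
    E=np.array(im["extrinsics"]);R=E[:3,:3];o=-R.T@E[:3,3]
    d=R.T@np.array([(uv[0]-im["cx"])/im["fx"],(uv[1]-im["cy"])/im["fy"],1]);return o+d*(z-o[2])/d[2]
def blob(im,lo,hi,box):
    h=cv2.cvtColor(im["pixels"],cv2.COLOR_RGB2HSV);x0,y0,x1,y1=box
    m=np.zeros(h.shape[:2],np.uint8);m[y0:y1,x0:x1]=cv2.inRange(h,np.array(lo),np.array(hi))[y0:y1,x0:x1]
    n,l,s,c=cv2.connectedComponentsWithStats(m)
    k=1+np.argmax(s[1:,4]);return c[k],s[k],(l==k)
E
python3 - <<'E'
from h import *
ims=pickle.load(open("ims0.pkl","rb"));S=ims[1]
h=cv2.cvtColor(S["pixels"],cv2.COLOR_RGB2HSV)
for uv in [(301,195),(349,231),(365,185),(338,268),(300,258),(310,240),(339,196),(320,262),(340,215)]: print(uv,h[uv[1],uv[0]])
c=cv2.resize(S["pixels"][155:285,270:410],None,fx=5,fy=4.6*5/4.6*0.9,interpolation=cv2.INTER_CUBIC)
cv2.imwrite("pics/crop0.png",c[:,:,::-1])
for n,lo,hi in [("red",(0,200,110),(4,255,255)),("red2",(174,150,80),(180,255,255)),("green",(50,120,60),(80,255,255)),("yel",(20,180,130),(32,255,255))]:
    for k,box in ((0,(250,150,360,250)),(1,(270,160,410,280))):
        try:
            c,s,_=blob(ims[k],lo,hi,box);print(n,k,c,s,ray(ims[k],c,121).round(1))
        except Exception as e: print(n,k,e)
E
```

```text
(301, 195) [  2 200 125]
(349, 231) [ 62 146  89]
(365, 185) [ 21 193 156]
(338, 268) [ 11 161 109]
(300, 258) [ 11 175 127]
(310, 240) [ 22  41 154]
(339, 196) [15 53 29]
(320, 262) [ 12 116  66]
(340, 215) [ 21  42 104]
red 0 [336.58823529 192.26470588] [334 189   6   7  34] [526.6  39.8 121. ]
red 1 [303.42857143 193.76190476] [301 191   6   6  21] [530.1  23.2 121. ]
red2 0 [333. 191.] [333 191   1   1   1] [530.3  26.3 121. ]
red2 1 attempt to get argmax of an empty sequence
green 0 [300.5        169.28571429] [299 166   4   8  28] [ 518.7 -153.8  121. ]
green 1 [350.75824176 231.64835165] [343 228  15   8  91] [ 521.  -164.5  121. ]
yel 0 [279.53731343 198.86567164] [274 196  12   8  67] [694.6 -61.6 121. ]
yel 1 [362.6744186  182.58139535] [359 179  10   7  43] [683.5 -63.9 121. ]
```

View pics/crop0.png

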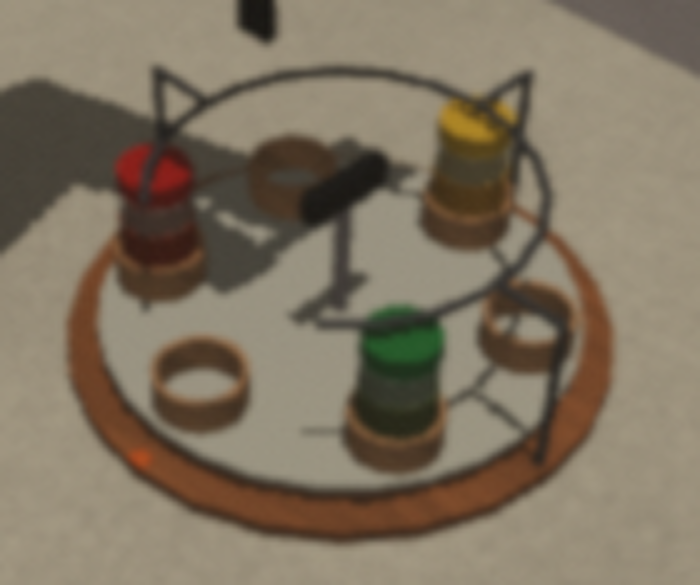

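The crop confirms it: the red lid is at (303,194) on the rack, left of the empty gap socket and the orange patch (298,256), with green on the gap's other side. Next I'll fit the rack pose.

Run:
```python
from h import *
from scipy.optimize import least_squares
ims=pickle.load(open("ims0.pkl","rb"))
pts=[]
for k,box in ((0,(250,180,360,245)),(1,(275,170,400,280))):
    im=ims[k];h=cv2.cvtColor(im["pixels"],cv2.COLOR_RGB2HSV)
    m=cv2.inRange(h,np.array((5,110,50)),np.array((18,255,255)));mm=0*m;x0,y0,x1,y1=box;mm[y0:y1,x0:x1]=m[y0:y1,x0:x1]
    # lower rim: lowest brown pixel per column
    P=[]
    for u in range(x0,x1):
        v=np.flatnonzero(mm[:,u])
        if len(v): P.append((u,v.max()+.5))
    pts.append(np.array(P,float))
t=np.linspace(0,2*np.pi,721)
def res(p,ret=False):
    r=[]
    for k in (0,1):
        lo=[proj(ims[k],np.c_[p[0]+162*np.cos(t),p[1]+162*np.sin(t),0*t+z]) for z in (0,)]
        L=lo[0];d=np.sqrt(((pts[k][:,None]-L[None])**2).sum(2)).min(1);r.append(d)
    return np.concatenate(r)
s=least_squares(res,[579,-64],loss="soft_l1",f_scale=.5,diff_step=1e-3);print(s.x,np.median(s.fun))
c=s.x
S=ims[1]
a=ray(S,(331,200.5),138);b=ray(S,(346.4,191.2),138);print("handle",a,b,(a+b)/2,np.degrees(np.arctan2(*(b-a)[1::-1])),np.hypot(*(b-a)[:2]))
print("patch",ray(S,(298.3,256.5),12)-[*c,0]);
for n,uv in (("gapring",(310,239.5)),): print(n,ray(S,(309.9,233.5+2),60))
# lids joint fit: triangle
obs={0:{0:(336.6,192.3)},}
lo=[(528,30),(520,-159),(689,-63)]
# overlay
im=S["pixels"][155:285,270:410];im=cv2.resize(im,None,fx=5,fy=5,interpolation=cv2.INTER_CUBIC)
def dr(P,col):
    q=(proj(S,P)-[270,155]+.5)*5;cv2.polylines(im,[q.astype(np.int32).reshape(-1,1,2)],False,col,1)
for yaw,col in ((0,(0,255,255)),):
    R=np.array([[np.cos(yaw),-np.sin(yaw)],[np.sin(yaw),np.cos(yaw)]])
    circ=lambda x,y,z,r:np.c_[(np.c_[x+r*np.cos(t),y+r*np.sin(t)])@R.T+c,0*t+z]
    dr(circ(0,0,0,162),(255,255,0));dr(circ(0,0,12,162),col)
    for A in (0,120,180,240): dr(circ(110*np.cos(np.radians(A)),110*np.sin(np.radians(A)),128 if A!=180 else 60,22 if A!=180 else 27.5),(255,0,255))
    tt=np.radians(np.linspace(-142,142,200));dr(np.c_[(110*np.c_[np.cos(tt),np.sin(tt)])@R.T+c,0*tt+138],(0,0,255))
    dr(np.c_[np.array([[-30,0],[30,0]])@R.T+c,[150,150]],(255,0,0))
cv2.imwrite("pics/ov0.png",im[:590,:,::-1])
```

```text
[581.7836364  -63.58554105] 0.8031706106547799
handle [553.48659112 -62.19237439 138.        ] [609.72358198 -66.85161617 138.        ] [581.60508655 -64.52199528 138.        ] -4.736145787945187 56.429670163825826
patch [-157.23052618   -0.53107258   12.        ]
gapring [472.22331733 -62.16942618  60.        ]
```

View pics/ov0.png

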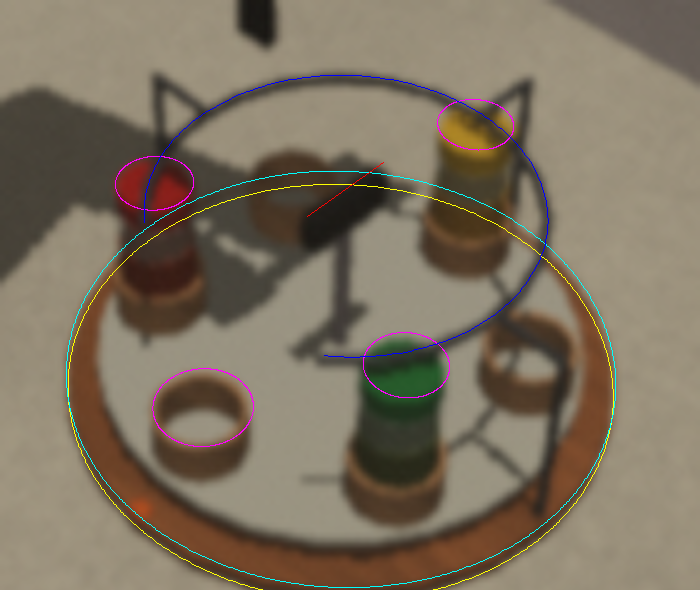

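The overlay fits with the rack at about (581,-64) and yaw near 0. The red jar sits at rack +120°, so the carousel needs a +60° (CCW) turn. I'll move over the handle first.

Call:
play_rows:
  commands:
    - [[13,9,0],[0,0,0.15],-1]
    - [[26,18,0],[0,0,0.3],-1]
    - [[39,27,0],[0,0,0.45],-1]
    - [[52,36,0],[0,0,0.6],-1]
    - [[64,44,0],[0,0,0.75],-1]

```text
time: 0.6
tcp_pos: [580.4, -64.5, 404.2]
eef_rot: [-0.396, 0.918, 0.0, -0.001]
ft_force: [0.2, -0.1, 0.2]
grip_width: 87.1
gripper_force: 0.0
```

Call:
play_rows:
  commands:
    - [[0,0,0],[0,0,0.14],-1]
    - [[0,0,0],[0,0,0.28],-1]
    - [[0,0,0],[0,0,0.42],-1]
    - [[0,0,0],[0,0,0.56],-1]
    - [[0,0,0],[0,0,0.7],-1]

```text
time: 1.1
tcp_pos: [580.8, -64.0, 404.2]
eef_rot: [-0.057, 0.998, 0.0, -0.001]
ft_force: [0.4, -0.2, -0.3]
grip_width: 86.8
gripper_force: 0.0
```

Call:
play_rows:
  commands:
    - [[0,0,0],[0,0,0.06],-1]
    - [[0,0,0],[0,0,0.121],-1]
    - [[0,0,0],[0,0,0.121],-1]
    - [[0,0,0],[0,0,0.121],-1]

```text
time: 1.5
tcp_pos: [580.9, -64.0, 404.4]
eef_rot: [-0.001, 1.0, -0.0, -0.0]
ft_force: [0.6, 0.8, 0.1]
grip_width: 87.1
gripper_force: 0.0
```

Run:
```python
from h import *
from workcell import status,cams
o=status.get_obs();print(np.round(o["joint_pos"],3),o["eef_rot"])
w=cams.get_image("wrist");print(w["fx"],np.round(w["extrinsics"],3).tolist())
im=w["pixels"].copy()
c=np.array([581,-64.])
for P in ([551,-64,150],[611,-64,150],[581,-64,150],[471,-64,60],[526,31,128],[526,-159,128]):
    q=proj(w,P)[0];print(P,q);cv2.circle(im,(int(q[0]),int(q[1])),4,(255,0,255),1)
cv2.imwrite("pics/w1.png",im[:,:,::-1])
```

```text
[ 0.167  0.316 -0.095 -0.    -1.16  -1.737] [-5.25431171e-04  9.99999794e-01 -1.13007817e-05 -3.69063866e-04]
277.82680446733735 [[0.0, 1.0, 0.0, 64.696], [0.965, -0.0, 0.262, -591.215], [0.262, 0.0, -0.965, 238.421], [0.0, 0.0, 0.0, 1.0]]
[551, -64, 150] [323.04794741 176.19931149]
[611, -64, 150] [322.99839374 241.00880241]
[581, -64, 150] [323.02237825 209.64030553]
[471, -64, 60] [322.84315986  89.1816574 ]
[526, 31, 128] [427.37257678 144.70727522]
[526, -159, 128] [218.60524026 144.7247532 ]
```

View pics/w1.png

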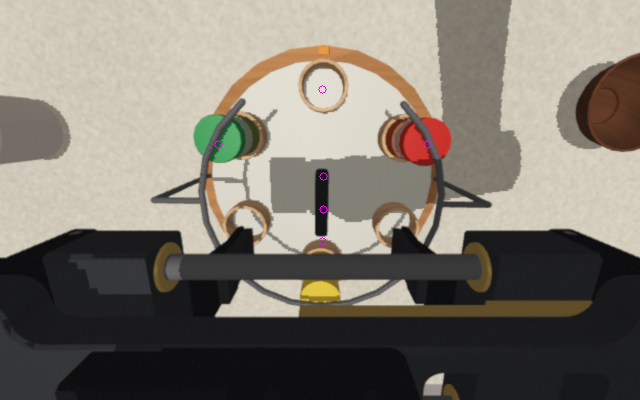

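The wrist view shows the bar from (321,169) to (321,236), about 4 mm nearer the robot than I projected. The red jar (427,141), green jar (218,140) and gap ring (323,86) are all as predicted. I'll nudge slightly and descend on the handle.

Call:
play_rows:
  commands:
    - [[2.5,-1,25],[0,0,0],-1]
    - [[2.5,-1,50],[0,0,0],-1]
    - [[2.5,-1,75],[0,0,0],-1]
    - [[2.5,-1,90],[0,0,0],-1]
    - [[2.5,-1,100],[0,0,0],-1]

```text
time: 2.05
tcp_pos: [578.2, -65.0, 303.2]
eef_rot: [-0.0, 1.0, -0.0, -0.001]
ft_force: [-0.4, -0.8, -0.7]
grip_width: 86.9
gripper_force: 0.0
```

Call:
play_rows:
  commands:
    - [[0,0,0],[0,0,0],0.7]
    - [[0,0,0],[0,0,0],0.9]
    - [[0,0,0],[0,0,0],1]
    - [[0,0,0],[0,0,0],1]
    - [[0,0,0],[0,0,0],1]
  force: 15

```text
time: 2.55
tcp_pos: [578.6, -65.0, 305.4]
eef_rot: [0.0, 1.0, 0.0, 0.001]
ft_force: [-0.0, 0.3, 0.2]
grip_width: 54.9
gripper_force: 0.0
```

Call:
play_rows:
  commands:
    - [[0,0,0],[0,0,0],1]
    - [[0,0,0],[0,0,0],1]
    - [[0,0,0],[0,0,0],1]
    - [[0,0,0],[0,0,0],1]
    - [[0,0,0],[0,0,0],1]

```text
time: 3.05
tcp_pos: [578.5, -65.0, 304.7]
eef_rot: [0.0, 1.0, 0.0, -0.0]
ft_force: [-0.2, 0.3, 0.2]
grip_width: 15.1
gripper_force: 0.0
```

Once the fingers have closed, turn +60° in world, which is a negative turn about tool z.

Call:
play_rows:
  commands:
    - [[0,0,0],[0,0,0],1]
    - [[0,0,0],[0,0,0],1]
    - [[0,0,0],[0,0,0],1]

```text
time: 3.35
tcp_pos: [578.5, -65.0, 304.7]
eef_rot: [0.0, 1.0, 0.0, -0.0]
ft_force: [-0.3, 0.8, 0.2]
grip_width: 11.9
gripper_force: 15.0
```

Call:
play_rows:
  commands:
    - [[0,0,0],[0,0,-0.05],1]
    - [[0,0,0],[0,0,-0.1],1]
    - [[0,0,0],[0,0,-0.15],1]
    - [[0,0,0],[0,0,-0.2],1]
    - [[0,0,0],[0,0,-0.25],1]

```text
time: 3.85
tcp_pos: [578.4, -64.9, 304.7]
eef_rot: [-0.126, 0.992, 0.0, -0.0]
ft_force: [0.5, -0.3, 0.2]
grip_width: 11.9
gripper_force: 15.0
```

Call:
play_rows:
  commands:
    - [[0,0,0],[0,0,-0.08],1]
    - [[0,0,0],[0,0,-0.16],1]
    - [[0,0,0],[0,0,-0.24],1]
    - [[0,0,0],[0,0,-0.32],1]
    - [[0,0,0],[0,0,-0.4],1]

```text
time: 4.35
tcp_pos: [578.4, -64.9, 304.7]
eef_rot: [-0.321, 0.947, 0.0, -0.0]
ft_force: [-0.8, 0.1, 0.0]
grip_width: 11.8
gripper_force: 15.0
```

Call:
play_rows:
  commands:
    - [[0,0,0],[0,0,-0.08],1]
    - [[0,0,0],[0,0,-0.16],1]
    - [[0,0,0],[0,0,-0.24],1]
    - [[0,0,0],[0,0,-0.32],1]
    - [[0,0,0],[0,0,-0.397],1]

```text
time: 4.85
tcp_pos: [578.4, -64.9, 304.7]
eef_rot: [-0.501, 0.865, 0.0, -0.0]
ft_force: [0.0, 0.1, -0.7]
grip_width: 11.8
gripper_force: 15.0
```

Call:
play_rows:
  commands:
    - [[0,0,0],[0,0,0],1]
    - [[0,0,0],[0,0,0],1]
    - [[0,0,0],[0,0,0],1]

```text
time: 5.15
tcp_pos: [578.4, -64.9, 304.7]
eef_rot: [-0.499, 0.866, 0.0, -0.0]
ft_force: [0.7, 0.9, 0.6]
grip_width: 12.0
gripper_force: 15.0
```

Run:
```python
from h import *
from workcell import status,cams
o=status.get_obs();print(np.round(o["joint_pos"],3),o["eef_rot"],o["moment"])
im=cams.get_image("side");pickle.dump(im,open("s2.pkl","wb"))
q=im["pixels"][135:285,250:420]
cv2.imwrite("pics/s2.png",cv2.resize(q,None,fx=4,fy=4,interpolation=cv2.INTER_CUBIC)[:,:,::-1])
```

```text
[ 0.166  0.402 -0.237 -0.    -0.932 -0.692] [-4.99237924e-01  8.66464932e-01  1.22362056e-04 -3.28852739e-05] [ 0.35188596  0.09506336 -0.19878761]
```

View pics/s2.png

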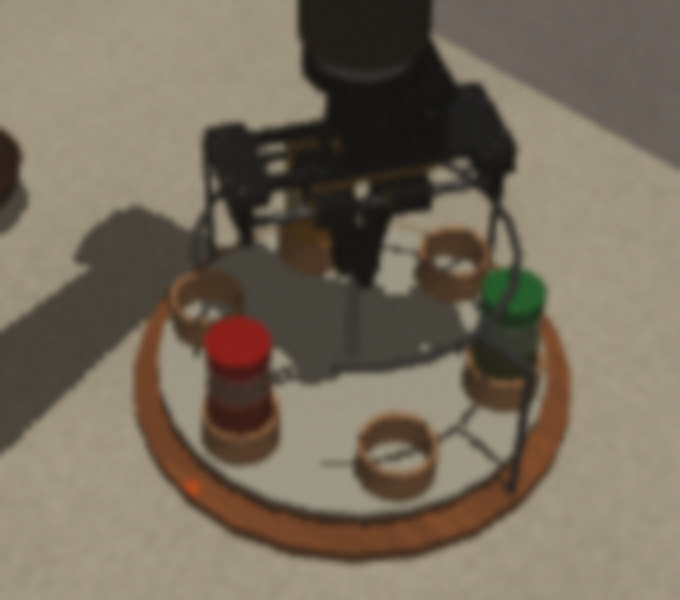

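The red jar now stands at the gap, lid at (238,340) in the crop. I'll release and rise, then turn back and move over the jar.

Call:
play_rows:
  commands:
    - [[0,0,0],[0,0,0],0.6]
    - [[0,0,0],[0,0,0],0]
    - [[0,0,0],[0,0,0],0]
    - [[0,0,0],[0,0,0],0]
    - [[0,0,0],[0,0,0],0]

```text
time: 5.7
tcp_pos: [578.5, -65.0, 304.7]
eef_rot: [-0.5, 0.866, -0.0, -0.0]
ft_force: [-0.5, 0.3, 0.1]
grip_width: 39.7
gripper_force: 0.0
```

Call:
play_rows:
  commands:
    - [[0,0,-20],[0,0,0],0]
    - [[0,0,-45],[0,0,0],0]
    - [[0,0,-70],[0,0,0],0]
    - [[0,0,-100],[0,0,0],0]
    - [[0,0,-100],[0,0,0],0]

```text
time: 6.2
tcp_pos: [579.3, -65.1, 409.8]
eef_rot: [-0.5, 0.866, -0.003, 0.004]
ft_force: [0.2, 0.2, 0.5]
grip_width: 43.4
gripper_force: 0.0
```

Call:
play_rows:
  commands:
    - [[11,19,0],[0,0,0.14],0]
    - [[22,38,0],[0,0,0.28],0]
    - [[33,57,0],[0,0,0.42],0]
    - [[44,76,0],[0,0,0.56],0]
    - [[55,95,0],[0,0,0.7],0]

```text
time: 6.7
tcp_pos: [467.6, -65.1, 404.2]
eef_rot: [-0.17, 0.986, 0.0, -0.0]
ft_force: [-1.4, 0.2, 0.1]
grip_width: 43.5
gripper_force: 0.0
```

Call:
play_rows:
  commands:
    - [[0,0,0],[0,0,0.12],0]
    - [[0,0,0],[0,0,0.24],0]
    - [[0,0,0],[0,0,0.347],0]
    - [[0,0,0],[0,0,0.347],0]
    - [[0,0,0],[0,0,0.347],0]

```text
time: 7.2
tcp_pos: [468.6, -65.1, 404.4]
eef_rot: [-0.001, 1.0, -0.0, -0.0]
ft_force: [0.2, -0.6, -0.4]
grip_width: 43.6
gripper_force: 0.0
```

Run:
```python
from h import *
from workcell import status,cams
o=status.get_obs();print(np.round(o["joint_pos"],3),o["tcp_pos"],o["eef_rot"],o["moment"])
w=cams.get_image("wrist");im=w["pixels"].copy()
for P in ([468.5,-65,128],[468.5,-65,60],[468.5,-43,128],[468.5,-87,128],[578.5,-65,150],[593.5,-39,150],[563.5,-91,150]):
    q=proj(w,P)[0];print(P,q.round(1));cv2.circle(im,(int(q[0]),int(q[1])),3,(255,0,255),1)
cv2.imwrite("pics/w3.png",im[:,:,::-1])
```

```text
[ 0.207  0.124 -0.349 -0.    -1.098 -1.775] [468.60684146 -65.09574036 404.41538716] [-1.01841378e-03  9.99999434e-01 -4.25993891e-05 -3.06182206e-04] [-0.0656369  -0.10460206 -0.00772627]
[468.5, -65, 128] [323.1 202.6]
[468.5, -65, 60] [322.9 187.1]
[468.5, -43, 128] [345.9 202.6]
[468.5, -87, 128] [300.2 202.6]
[578.5, -65, 150] [322.9 315.6]
[593.5, -39, 150] [348.8 328.4]
[563.5, -91, 150] [296.3 302.4]
```

View pics/w3.png

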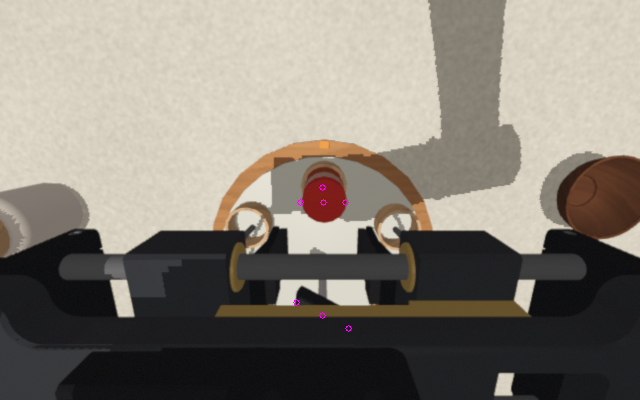

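The wrist view shows the red lid centred at (323.5,201) against a predicted (323,202.6). The neighbouring sockets are symmetric at (251,226) and (397,226), so the carousel is clicked in. I'll open a little wider than the jar and descend between the hoop ends.

Call:
play_rows:
  commands:
    - [[1,0,0],[0,0,0],-0.45]
    - [[1,0,20],[0,0,0],-0.45]
    - [[1,0,40],[0,0,0],-0.45]
    - [[1,0,50],[0,0,0],-0.45]
    - [[1,0,60],[0,0,0],-0.45]

```text
time: 7.75
tcp_pos: [467.8, -65.1, 344.3]
eef_rot: [-0.0, 1.0, -0.0, -0.0]
ft_force: [-0.1, -0.1, -0.3]
grip_width: 62.3
gripper_force: 0.0
```

Call:
play_rows:
  commands:
    - [[0,0,20],[0,0,0],-0.45]
    - [[0,0,40],[0,0,0],-0.45]
    - [[0,0,60],[0,0,0],-0.45]
    - [[0,0,75],[0,0,0],-0.45]
    - [[0,0,80],[0,0,0],-0.45]

```text
time: 8.25
tcp_pos: [467.5, -65.1, 263.5]
eef_rot: [-0.0, 1.0, -0.0, -0.001]
ft_force: [-1.0, -0.1, -0.4]
grip_width: 62.9
gripper_force: 0.0
```

Call:
play_rows:
  commands:
    - [[0,0,0],[0,0,0],0.2]
    - [[0,0,0],[0,0,0],0.4]
    - [[0,0,0],[0,0,0],0.4]
    - [[0,0,0],[0,0,0],0.4]
    - [[0,0,0],[0,0,0],0.4]
  force: 25

```text
time: 8.75
tcp_pos: [468.1, -65.0, 265.6]
eef_rot: [-0.0, 1.0, 0.0, 0.001]
ft_force: [0.2, 0.5, 3.6]
grip_width: 43.4
gripper_force: 25.0
```

Call:
play_rows:
  commands:
    - [[0,0,0],[0,0,0],0.4]
    - [[0,0,-8],[0,0,0],0.4]
    - [[0,0,-16],[0,0,0],0.4]
    - [[0,0,-26],[0,0,0],0.4]
    - [[0,0,-36],[0,0,0],0.4]
  force: 30

```text
time: 9.25
tcp_pos: [467.5, -65.1, 301.6]
eef_rot: [0.0, 1.0, -0.0, -0.0]
ft_force: [0.5, 0.4, -1.5]
grip_width: 43.2
gripper_force: 30.0
```

Call:
play_rows:
  commands:
    - [[0,0,-25],[0,0,0],0.4]
    - [[0,0,-55],[0,0,0],0.4]
    - [[0,0,-85],[0,0,0],0.4]
    - [[0,0,-115],[0,0,0],0.4]
    - [[0,0,-144],[0,0,0],0.4]

```text
time: 9.75
tcp_pos: [466.9, -65.3, 446.7]
eef_rot: [0.0, 1.0, -0.0, -0.0]
ft_force: [0.4, -0.0, -2.0]
grip_width: 43.8
gripper_force: 30.0
```

Call:
play_rows:
  commands:
    - [[0,0,-10],[-0.1,0,0],0.4]
    - [[0,0,-20],[-0.2,0,0],0.4]
    - [[0,0,-20],[-0.3,0,0],0.4]
    - [[0,0,-20],[-0.4,0,0],0.4]
    - [[0,0,-20],[-0.5,0,0],0.4]

```text
time: 10.25
tcp_pos: [467.1, -65.1, 465.6]
eef_rot: [-0.001, 0.968, 0.249, 0.0]
ft_force: [-0.7, -1.2, -2.6]
grip_width: 43.1
gripper_force: 30.0
```

Run:
```python
from h import *
from workcell import status,cams
o=status.get_obs();print(np.round(o["joint_pos"],3),o["ft_force"])
im=cams.get_image("side")
cv2.imwrite("pics/s4.png",im["pixels"][:,:,::-1])
```

```text
[ 0.031  0.107 -0.062 -0.511 -1.409 -1.515] [-0.66575421 -1.18165445 -2.62548561]
```

View pics/s4.png

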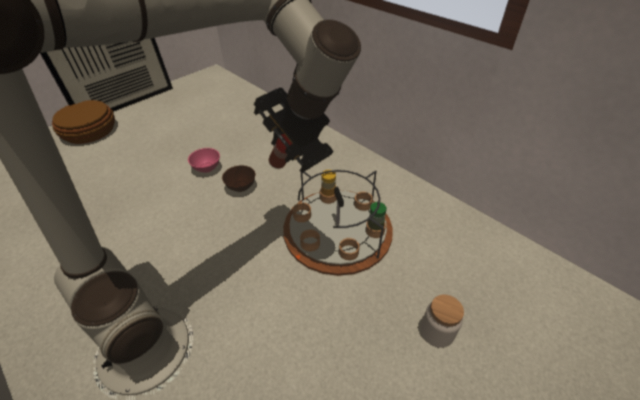

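The jar is held at (283,150) and swinging to the left. The rack, green jar (377,212), yellow jar (328,180), bowl and canister are undisturbed. I'll finish the remaining 1.071 rad of tilt.

Call:
play_rows:
  commands:
    - [[0,0,0],[-0.11,0,0],0.4]
    - [[0,0,0],[-0.22,0,0],0.4]
    - [[0,0,0],[-0.33,0,0],0.4]
    - [[0,0,0],[-0.44,0,0],0.4]
    - [[0,0,0],[-0.55,0,0],0.4]

```text
time: 10.8
tcp_pos: [467.2, -65.3, 465.2]
eef_rot: [-0.0, 0.865, 0.502, -0.0]
ft_force: [-0.2, 0.4, -1.5]
grip_width: 43.2
gripper_force: 30.0
```

Call:
play_rows:
  commands:
    - [[0,0,0],[-0.11,0,0],0.4]
    - [[0,0,0],[-0.22,0,0],0.4]
    - [[0,0,0],[-0.33,0,0],0.4]
    - [[0,0,0],[-0.44,0,0],0.4]
    - [[0,0,0],[-0.521,0,0],0.4]

```text
time: 11.3
tcp_pos: [467.1, -65.5, 464.5]
eef_rot: [0.0, 0.707, 0.708, -0.001]
ft_force: [0.6, 0.8, -1.6]
grip_width: 43.6
gripper_force: 30.0
```

Call:
play_rows:
  commands:
    - [[0,0,0],[0,0,0],0.4]
    - [[0,0,0],[0,0,0],0.4]
    - [[0,0,0],[0,0,0],0.4]
    - [[0,0,0],[0,0,0],0.4]
    - [[0,0,0],[0,0,0],0.4]

```text
time: 11.8
tcp_pos: [467.6, -64.8, 465.1]
eef_rot: [-0.0, 0.707, 0.707, -0.0]
ft_force: [0.1, -0.1, -1.1]
grip_width: 43.6
gripper_force: 30.0
```

Run:
```python
from h import *
from workcell import status,cams
from scipy.spatial.transform import Rotation as R
o=status.get_obs();print(np.round(o["joint_pos"],3),np.abs(o["qd"]).max(),o["tcp_pos"],o["ft_force"])
print(R.from_quat(o["eef_rot"]).as_matrix().round(3))
a=cams.get_image("scene")["pixels"][60:310,200:520];b=cams.get_image("side")["pixels"][80:280,170:430]
a=cv2.resize(a,(768,600));b=cv2.resize(b,(780,600))
w=cams.get_image("wrist")["pixels"]
cv2.imwrite("pics/f.png",np.vstack([np.hstack([cv2.resize(a,(400,312)),cv2.resize(b,(400,312))]),cv2.resize(w,(460,287))[:, :400].repeat(1,0) if 0 else np.pad(cv2.resize(w,(460,287)),((0,0),(0,340),(0,0)))])[:,:,::-1])
```

```text
[-0.358  0.226  0.01  -1.49  -1.921 -1.34 ] 0.004564049478564596 [467.59035798 -64.75106708 465.07289614] [ 0.14511658 -0.12152403 -1.08906374]
[[-1.    -0.001 -0.001]
 [-0.001  0.001  1.   ]
 [-0.001  1.    -0.001]]
```

View pics/f.png

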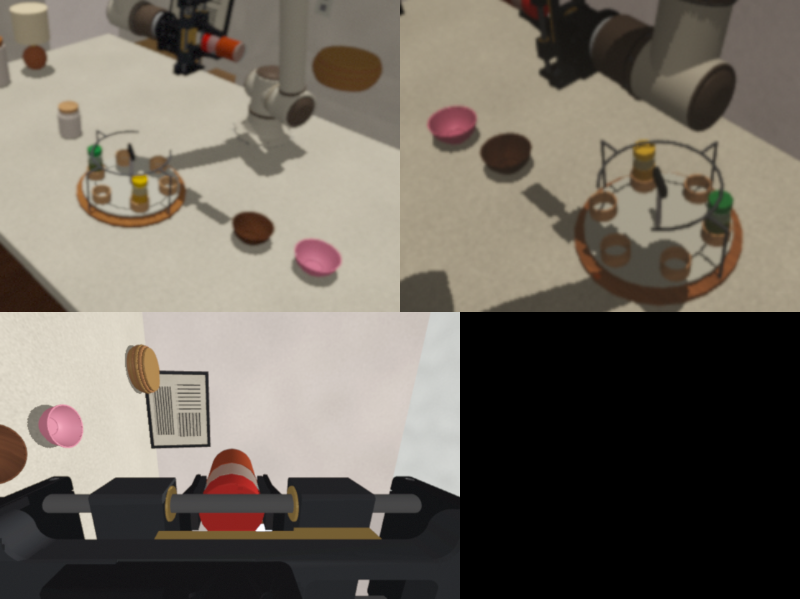

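The jar lies horizontal in the gripper: scene crop around (218,45), wrist view around (230,490). It is about 46 cm up and clear of everything. The rack, the other jars, the bowl and the canister are in place, so I'll hand in.

```bash
python3 -c "
from workcell import workorder
print(workorder.close_job())"
```

```text
the job is handed in; nothing more can be done
None
```

I handed the job in: the carousel is clicked +60° to its new place, and the red-lidded jar is held level and still on its side, about 46 cm above the counter and touching nothing else. The last pictures show the other jars in their sockets and the bowl and canister undisturbed.

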